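# Fit the agitator to the egg washer's drive

## Robot

A 6-joint arm with a two-finger parallel gripper is mounted at the origin on the work surface. World frame = base frame: x ahead of the robot, y to its left, z up, the work surface at z = 0. Lengths are in m, angles in rad, forces in N, time in s.
With the tool pointing down it reaches from about 0.425 to 1.125 m from the base axis. Payload 14.9 kg.
Tool frame: the origin (TCP) lies at the very end of the fingers, on their centre line; the grasp point (between the pads) lies 19 mm behind it (tcp_to_grasp is the distance from the TCP to the grasp point, in m); z points along the fingers, y is the line along which they close (so a half turn about z gives the same grasp; the last joint's range is limited). The gripper opens to 91 mm and grips with 3 to 60 N. Pads are 32 mm wide; open, the fingers measure 118 mm over their backs; the gripper's body (76 mm by 178 mm) begins 60 mm behind the grasp point.
Start: joints at [-1.221, 0.379, 1.734, -0, 1.028, -0.033], TCP at [0.261, -0.649, 0.214] pointing down, gripper open.
Joint ranges: [-2.77, 2.77], [-0.74, 2.19], [0, 2.66], [-1.06, 4.2], [0.31, 2.87], [-3.08, 3.08]. Speed limits (rad/s): [1.89, 1.89, 2.39, 3.14, 3.14, 3.14].

## Interface

Orientations are given as a rotation vector (axis times angle).
In Python, from station import * gives the robot as it stands.
- The arm moves only by the shell command python3 -m crank 'ROWS' [FORCE]. ROWS is JSON, a list of rows, each a list of 3 entries, a list of its own where there are three numbers: the shift along the world's x, y, z in mm, then the turn, a rotation vector about the world's x, y, z in rad, then the opening in per cent of the stroke, from 0 (shut) to 100 (fully open). A call has 1 to 10 rows; each row is the pose to reach, as a shift and turn from the pose commanded when the call began; what a row does not reach only later rows make up. A row lasts 1/8 s, in which the tool goes at most 62.5 mm and 10.7 degrees, less where a joint would pass 70% of its speed; a pose out of reach is approached as far as the arm can. A call with a gripper value outside its range is refused whole. The fingers move at their own pace and stop on an object; FORCE is the grip in N (left out, the last holds). Time passes only in rows, so rows that repeat a pose let the fingers close. It gives the time, the measured TCP pose, the force, the opening and the grip force at its end, in the units of the state.
- sense(): the state, without advancing time (a new reading comes with each control period).
- camera(name): name is "scene" or "top" or "wrist"; returns the picture (384x512x3 uint8, red, green, blue); there is no depth.
- camera_model(name): a dict with "fx", "fy", "cx", "cy" (pixels), "camera_from_world" (4x4, takes a point from world to camera coordinates). Camera axes: x right, y down, z forward; pixel columns grow to the right and rows downward; lengths in m; the calibration is good to about 2 mm. The wrist camera is an equidistant fisheye: a pixel r from the principal point sees the ray r / f radians off the axis. A picture is of the moment at which its call begins: read the wrist's pose just before it. camera_model takes no time and is no camera call; for the wrist camera it gives the pose at the moment of the call.
- close_job(): hands the job in; it is judged then, once.
The state is a dict: "time": time; "joints": joint angles; "joint_vel": joint speeds; "joint_efforts": joint torques, N m; "tcp_pos": TCP position; "eef_rot": TCP orientation; "contact_force": force on the tool from outside, world axes, zero at the start; "ft_torque": the same for the moment, N m; "gripper_width": finger opening in m; "grasp_force": force on a finger pad.
Only numpy, scipy, OpenCV 4.12 (cv2) and the standard library are available. Lean on these libraries where they do the work, as an engineer would, in place of code of your own. Each camera call takes 0.05 s, during which the arm holds its last target. There are 200 camera calls.

## Task

Get the egg washer's drive base ready for its tub: first press the grey cover ring on it down until it is fully seated. Then take the agitator with the four vanes and square handle from its stand, line its cross-shaped stem up with the cross-shaped slot of the steel coupling, slide it fully home and push it down hard against the coupling's spring. Finish while still holding the agitator and keeping it pressed down against the spring; leave the other things on the table where they are.

Things in the scene. Friction and masses are not known exactly. Their poses are not given: they have to be found in the camera images.
- washer: fixed drive base of the egg washer, a low white box 200 x 180 mm with its flat deck 55 mm above the table; origin at the centre of its underside, z up. It may stand turned. The ring and the coupling stand on its deck, centred on its vertical axis
- cover (a joint): how far the grey cover ring has been pressed down: 0 when fully proud, 0.014 m when it is seated on the deck (hard stop). Starts at 0 to 0.004. It slides straight down against about 8 N of friction and stays where it is left
- cover_top (a point): centre of the cover ring's flat top face, on the coupling's axis: the ring itself is 60 mm inner and 136 mm outer diameter (so press about 49 mm off this point), 16 mm thick; when seated this point is 71 mm above the table
- coupling_mouth (a point): centre of the upper face of the steel coupling, a 34 mm square block with a cross-shaped slot open upwards: two crossing slots, each 9 mm wide, 28 mm long, 18 mm deep to a black floor. x and y run along the slots and parallel to the square's sides. Turned by a random angle; turns only against stiff gear friction (0.25 N m). 84 mm above the table when the spring is up
- seat (a joint): how far the coupling, with its floor, is pushed down against its spring: 0 up, 0.008 m at the bottom stop. With the agitator's weight on it a push of about 5 N starts it and 13 N bottoms it; it springs back when let go
- agitator_grip (a point): the agitator to fit, white plastic, about 200 g, upright in a stand. Point: middle of its square handle (24 x 24 mm, 24 mm up and down from the point). z up along its axis; x, y along the stem's ribs, the vanes and the handle faces' normals: all alike every quarter turn. When its stem tip is home on the slot's floor this point is 60 mm above the coupling's mouth
- agitator: the same agitator, 102 mm tall; origin at its stem's tip, on its axis, axes as above. From the tip up: stem 0 to 22 mm, a cross of two ribs 24 mm wide and 6 mm thick (lowest 4 mm: 20 and 4); round flange 70 mm diameter, 22 to 28 mm; four vanes in a cross, 68 mm across, 5 mm thick, 28 to 54 mm; handle 54 to 102 mm
- stand_a: fixed wooden stand 70 x 70 x 30 mm with a round hole of 29 mm in its top, holding the agitator; origin at the centre of its underside. The flange rests on its top
- paddle_mid (a point): the other attachment, to be left alone: white, in an equal stand, but with two vanes and a round handle, 90 mm tall; point half-way up
- bottle: white bottle, 60 mm diameter, 170 mm tall, to be left alone; origin at the centre of its underside
- bowl: aluminium bowl with three eggs, 128 mm diameter, 45 mm tall (eggs to 67 mm), to be left alone; origin at the centre of its underside
- mug: white mug, 76 mm diameter, 85 mm tall, to be left alone; origin at the centre of its underside
- candler: black egg-candling lamp, 60 mm diameter, 100 mm tall, to be left alone; origin at the centre of its underside
- brush_grip (a point): small wooden brush lying on the table, to be left alone; point on its handle
Things that resemble listed ones, but are neither listed nor needed, are in the scene too. What is shaped like the agitator but pink or purple is not meant.

How it is judged:
By the outcome, as a careful person would: the job done as asked, in the order asked, and still so for the second after the job is handed in, while the arm keeps its last pose, push and grip.
It also fails if it takes over 48 s, if anything falls off the work surface, if the arm or the gripper's body presses on something with over 40 N, if the wrist force passes 120 N, or if a joint passes its speed limit or range.

## Working session

There is one attempt and no reset: what is moved stays moved. The work goes in short steps, Python scripts to look and compute and a shell command to move; the robot and the scene stay as the last step left them, time stands still between calls to the robot, and variables do not carry over. Pictures are saved under pics/ and viewed, at most 10 in all, crops included, and the job is handed in when it is done.

```bash
mkdir -p pics
cat > h.py <<'E'
from station import *
import numpy as np, cv2
from scipy.spatial.transform import Rotation as R
def ray(m,u,v):
    T=np.array(m["camera_from_world"]);x=(u-m["cx"])/m["fx"];y=(v-m["cy"])/m["fy"]
    d=np.array([x,y,1.]) if not m.get("fish") else None
    if d is None:
        r=np.hypot(x,y); d=np.array([np.sin(r)*x/max(r,1e-9),np.sin(r)*y/max(r,1e-9),np.cos(r)])
    return -T[:3,:3].T@T[:3,3], T[:3,:3].T@d
def at(m,u,v,z):
    c,d=ray(m,u,v); return c+d*(z-c[2])/d[2]
def px(m,p):
    T=np.array(m["camera_from_world"]);q=T[:3,:3]@np.array(p)+T[:3,3]
    if m.get("fish"):
        r=np.hypot(q[0],q[1]);t=np.arctan2(r,q[2]);q=np.array([q[0]/r*t,q[1]/r*t,1.])
    return m["fx"]*q[0]/q[2]+m["cx"],m["fy"]*q[1]/q[2]+m["cy"]
def mod(n):
    m=dict(camera_model(n)); m["fish"]=n=="wrist"; return m
E
python3 - <<'E'
from h import *
for n in("scene","top"):
    im=camera(n); cv2.imwrite(f"pics/{n}.png",cv2.resize(im[:,:,::-1],(800,600),interpolation=cv2.INTER_CUBIC)); cv2.imwrite(f"{n}_raw.png",im[:,:,::-1])
    m=camera_model(n); print(n,{k:np.round(v,3).tolist() if not isinstance(v,str) else v for k,v in m.items()})
print(sense())
E
```

```text
scene {'fx': 346.926, 'fy': 346.926, 'cx': 252.921, 'cy': 194.831, 'camera_from_world': [[0.677, 0.736, -0.012, -0.32], [0.579, -0.542, -0.609, -0.26], [-0.455, 0.405, -0.793, 1.059], [0.0, 0.0, 0.0, 1.0]]}
top {'fx': 402.927, 'fy': 402.927, 'cx': 260.562, 'cy': 190.935, 'camera_from_world': [[0.011, -0.999, -0.034, -0.026], [-0.994, -0.007, -0.106, 0.521], [0.106, 0.035, -0.994, 1.038], [0.0, 0.0, 0.0, 1.0]]}
{'time': 0.1, 'joints': array([-1.22134651e+00,  3.79332965e-01,  1.73471503e+00, -1.93712178e-05,
        1.02851722e+00, -3.33156093e-02]), 'joint_vel': array([-0.00131352, -0.00037341, -0.0001877 ,  0.00055401, -0.00187721,
        0.00061958]), 'joint_efforts': array([ 2.26158329e-03, -7.65033960e+01, -4.35291946e+01,  6.52866228e-02,
        3.97996092e-02, -1.97166946e-05]), 'tcp_pos': array([ 0.26130009, -0.6490195 ,  0.21337368]), 'eef_rot': array([-3.08329062e+00, -5.97416120e-01,  2.66123101e-04]), 'contact_force': array([-0.53081538, -0.07016743,  0.04569446]), 'ft_torque': array([-0.02200274, -0.02369293, -0.00196862]), 'grasp_force': 0.0, 'gripper_width': 0.09161989484221525}
```

View pics/scene.png

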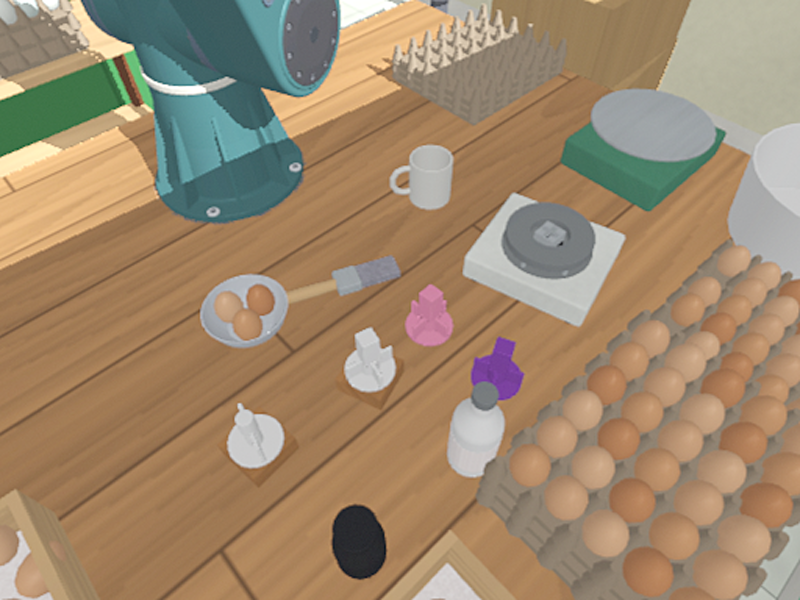

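View pics/top.png

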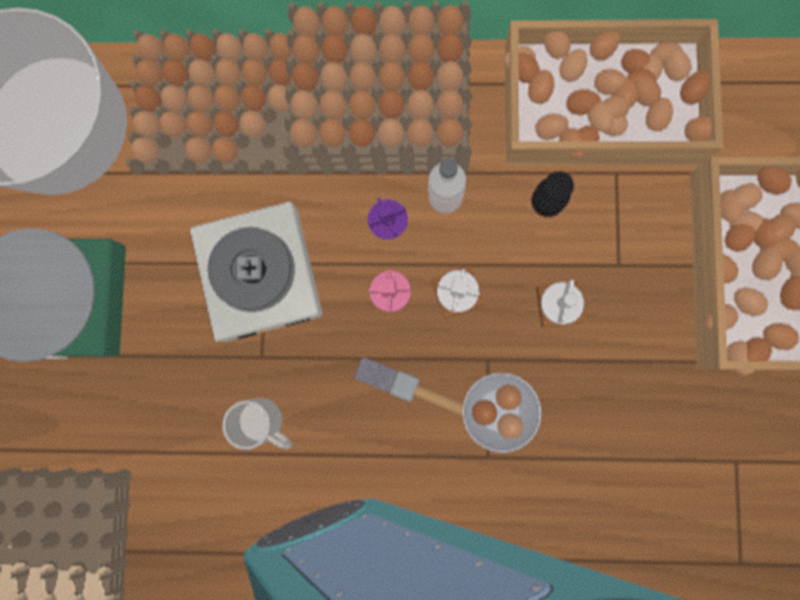

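Candidates for the agitator in the top picture (800x600): white at (459,291), paddle with two vanes at (562,302), pink at (390,291), purple at (388,218). I choose the white one at (459,291), which has four vanes and is at scene (368,360). The washer is at top (250,268). One close crop will check it.

Run:
```python
import cv2,numpy as np
a=cv2.imread("top_raw.png");s=cv2.imread("scene_raw.png")
f=lambda i,x,y,w:cv2.resize(i[y:y+w,x:x+w],(400,400),interpolation=cv2.INTER_CUBIC)
# top agit 40px x10 ; scene agit 60px ; top washer 
A=f(a,273,166,40);B=f(s,205,200,60)
C=f(a,120,125,90)
cv2.imwrite("pics/c1.png",np.hstack([A,C]))
cv2.imwrite("pics/c2.png",np.hstack([B,f(s,300,115,100)]))
```

```text
(no output)
```

View pics/c1.png

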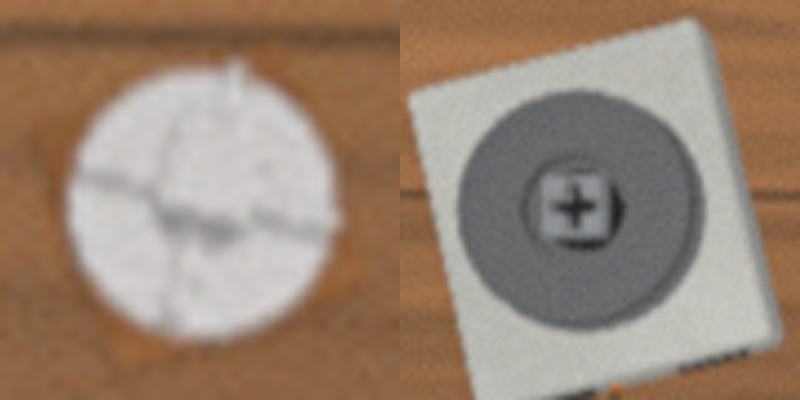

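View pics/c2.png

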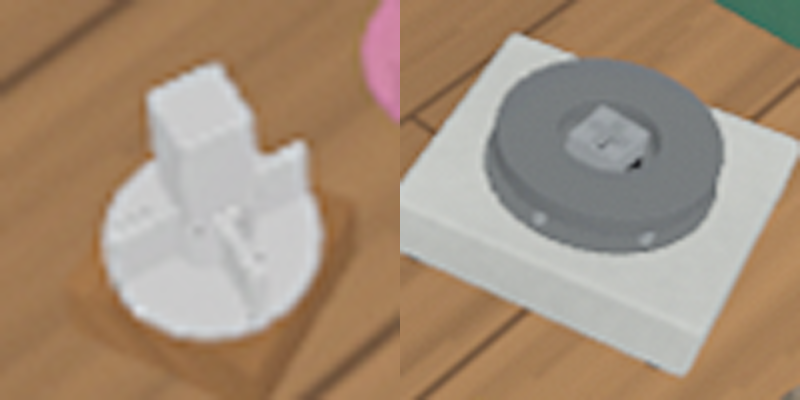

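The crop confirms white, four vanes and a square handle. Flange circle centre in the top raw picture is about (293.3,186.3), coupling centre about (159.8,171.3), ring about (160.7,172.2). Next, compute positions.

Run:
```python
from h import *
t=mod("top");s=mod("scene")
f=lambda *a:print(np.round(1000*at(*a),1))
f(t,293.3,186.3,.036); f(s,205+212*.15,200+225*.15,.036)
f(s,205+202*.15,200+105*.15,.110)
f(t,159.8,171.35,.084); f(s,352,149.3,.084); f(t,160.7,172.2,.083)
# angles
def ang(p,q,z):
    d=at(t,*q,z)-at(t,*p,z); return np.degrees(np.arctan2(d[1],d[0]))
c=lambda u,v:(273+u/10,166+v/10)
print("vane",ang(c(75,177),c(335,235),.062),ang(c(235,65),c(165,325),.062))
# bottle, purple, pink rough
for u,v,z in((388,218,.03),(390,291,.03),(445,190,.1),(562,302,.04),(250,425,.08)): f(t,u*.64,v*.64,z)
T=sense();print(R.from_rotvec(T["eef_rot"]).as_matrix().round(3).tolist())
w=mod("wrist");M=np.array(w["camera_from_world"]);print(w["fx"],w["cx"],w["cy"],(-M[:3,:3].T@M[:3,3]).round(3),M[:3,:3].round(2).tolist())
```

```text
[ 533.1 -106.8   36. ]
[ 534.7 -103.2   36. ]
[ 537.8 -105.   110. ]
[563.3 233.5  84. ]
[569.1 234.2  84. ]
[561.3 231.4  83. ]
vane -102.30037141162593 165.2186275289155
[659.1  13.4  30. ]
[533.2   8.2  30. ]
[688.5 -82.2 100. ]
[ 515.7 -278.2   40. ]
[311.6 224.7  80. ]
[[0.928, 0.373, -0.0], [0.373, -0.928, 0.001], [0.0, -0.001, -1.0]]
297.3186396354542 255.9017584998613 186.13519962203833 [ 0.33  -0.623  0.383] [[0.37, -0.93, -0.0], [-0.89, -0.36, 0.26], [-0.25, -0.1, -0.96]]
```

```bash
python3 -m crank '[[[219,544,0],[0,0,-0.618],0],[[219,544,0],[0,0,-0.618],0],[[219,544,0],[0,0,-0.618],0],[[219,544,0],[0,0,-0.618],0],[[219,544,0],[0,0,-0.618],0],[[219,544,0],[0,0,-0.618],0],[[219,544,0],[0,0,-0.618],0],[[219,544,0],[0,0,-0.618],0],[[219,544,0],[0,0,-0.618],0],[[219,544,0],[0,0,-0.618],0]]'
python3 -m crank '[[[0,0,0],[0,0,0],0],[[0,0,0],[0,0,0],0]]'
cat > look.py <<'E'
from h import *
import sys
# look.py tag x0 y0 w h : saves raw + enlarged crop + model
tag,x,y,w,h=sys.argv[1],*map(int,sys.argv[2:6])
m=mod("wrist");im=camera("wrist")[:,:,::-1];cv2.imwrite(tag+"_raw.png",im)
import pickle;pickle.dump(m,open(tag+".pkl","wb"))
k=min(800/w,600/h);cv2.imwrite(f"pics/{tag}.png",cv2.resize(im[y:y+h,x:x+w],None,fx=k,fy=k,interpolation=cv2.INTER_CUBIC))
E
python3 look.py w1 0 0 512 384; python3 -c "
from h import *
m=mod('wrist');print(px(m,(.535,-.105,.110)),px(m,(.565,.233,.084)))"
```

```text
time: 1.35
tcp_pos: [0.481, -0.1027, 0.2139]
eef_rot: [-3.12, 0.365, 0.0]
contact_force: [-0.3, -0.3, -0.2]
gripper_width: 0.0002
grasp_force: 0.0
time: 1.6
tcp_pos: [0.4801, -0.1059, 0.2138]
eef_rot: [3.12, -0.369, -0.001]
contact_force: [-0.0, 0.1, -0.3]
gripper_width: 0.0004
grasp_force: 0.0
(np.float64(239.53473058099016), np.float64(129.76422582776263)) (np.float64(3.1680609038444345), np.float64(178.71465766839677))
```

```bash
python3 -c "
import cv2
i=cv2.imread('w1_raw.png');cv2.imwrite('pics/w1c.png',cv2.resize(i[60:210,140:340],(800,600),interpolation=cv2.INTER_CUBIC))"
```

```text
(no output)
```

View pics/w1c.png

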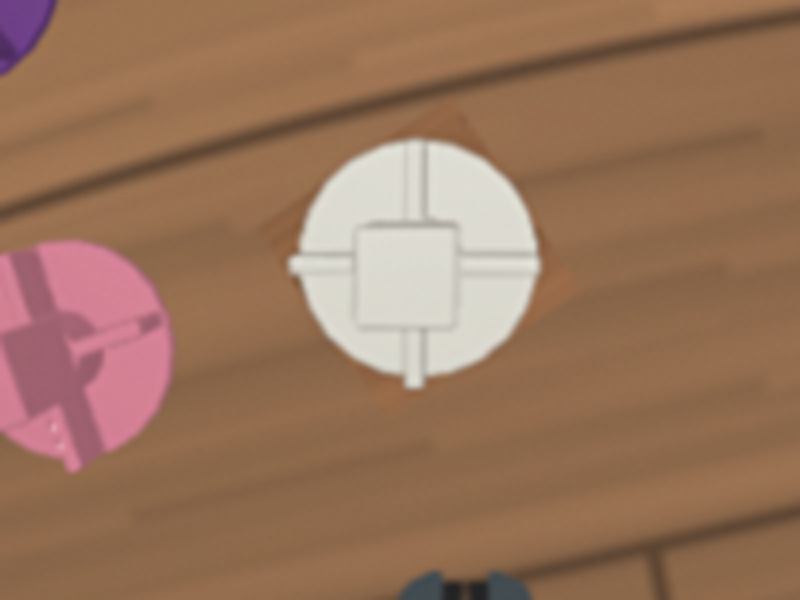

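The handle top spans about (356..458, 227..328) in the crop, centred at (407,277), with vanes along the image axes, so the yaw is already nearly right.

Run:
```python
from h import *
import pickle
m=pickle.load(open("w1.pkl","rb"))
q=lambda u,v,z:1000*at(m,140+(u+.5)/4-.5,60+(v+.5)/4-.5,z)
C=[q(*p,.110) for p in((358,228),(459,226),(457,328),(355,327))]
for c in C:print(c.round(1))
print(np.mean(C,0).round(1)); print([np.linalg.norm(C[i]-C[i-1]).round(1) for i in range(4)])
a=lambda p,r:np.degrees(np.arctan2(*(r-p)[1::-1]))
print([a(C[i-1],C[i]).round(1) for i in range(4)])
print("flange",q(420,258,.036).round(1))
print("vanes",a(q(294,264,.062),q(538,265,.062)),a(q(416,142,.062),q(414,385,.062)))
s=sense();print(R.from_rotvec(s["eef_rot"]).as_matrix().round(4).tolist(),s["tcp_pos"])
```

```text
[549.2 -98.4 110. ]
[ 544.  -120.9  110. ]
[ 521.2 -114.9  110. ]
[527.1 -92.  110. ]
[ 535.4 -106.5  110. ]
[np.float64(23.0), np.float64(23.1), np.float64(23.6), np.float64(23.6)]
[np.float64(-16.0), np.float64(-102.8), np.float64(165.3), np.float64(75.6)]
flange [ 535.4 -106.7   36. ]
vanes -104.08819577200057 165.6858108290094
[[0.9723, -0.2338, -0.0003], [-0.2338, -0.9723, -0.0], [-0.0003, 0.0001, -1.0]] [ 0.48009605 -0.10613519  0.21382276]
```

Agitator at (535.4,-106.6), yaw about -14.3°, and the sizes agree. Now the view and press approach over the washer.

```bash
python3 -m crank '[[[30,339,-24],[0,0,0],0],[[30,339,-24],[0,0,0],0],[[30,339,-24],[0,0,0],0],[[30,339,-24],[0,0,0],0],[[30,339,-24],[0,0,0],0],[[30,339,-24],[0,0,0],0],[[30,339,-24],[0,0,0],0],[[30,339,-24],[0,0,0],0],[[30,339,-24],[0,0,0],0]]'
python3 look.py w2 140 60 200 150; python3 -c "
from h import *;import pickle
s=sense();m=mod('wrist');print(s['tcp_pos'],px(m,s['tcp_pos']),px(m,s['tcp_pos']-[0,0,.01]))
m=pickle.load(open('w1.pkl','rb'));print(px(m,(.4801,-.10614,.21382)))"
```

```text
time: 2.78
tcp_pos: [0.5106, 0.2324, 0.19]
eef_rot: [3.12, -0.371, 0.0]
contact_force: [0.6, -0.7, -0.3]
gripper_width: 0.0003
grasp_force: 0.0
[0.51065566 0.23254955 0.19008563] (np.float64(254.18612332261202), np.float64(229.3966013234417)) (np.float64(254.2713065896222), np.float64(223.26746612494634))
(np.float64(254.64225731545594), np.float64(229.37959148898517))
```

View pics/w2.png

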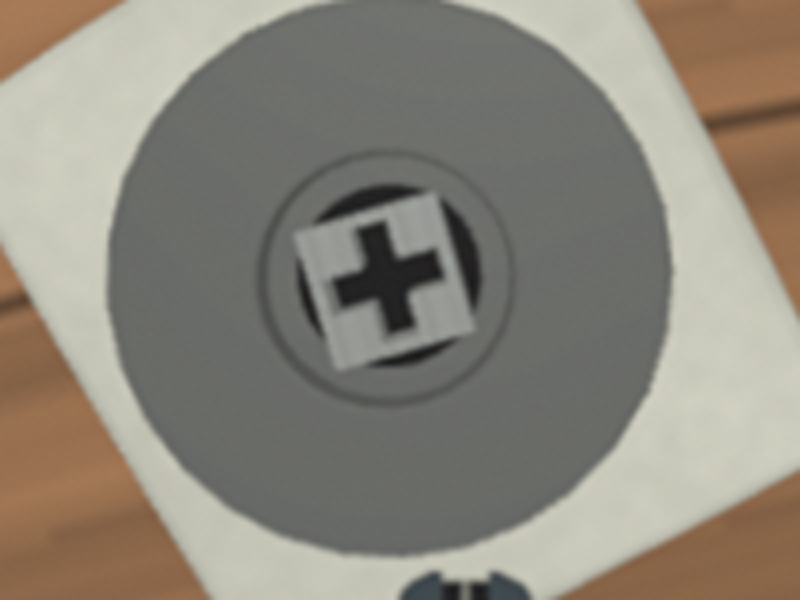

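The picture shows the coupling's square with corners (294,232), (436,190), (475,330), (338,371) and the cross centre at about (388,278). The fingers sit about 1.5 px right of the prediction.

Run:
```python
from h import *
import pickle
m=pickle.load(open("w2.pkl","rb"))
q=lambda p,z:1000*at(m,140+(p[0]+.5)/4-.5,60+(p[1]+.5)/4-.5,z)
a=lambda p,r:np.degrees(np.arctan2(*(r-p)[1::-1])).round(1)
C=[q(p,.084) for p in((294,232),(436,190),(475,330),(338,371))]
print(np.mean(C,0).round(1),[np.linalg.norm(C[i]-C[i-1]).round(1) for i in range(4)],[a(C[i-1],C[i]) for i in range(4)])
print("cross",q((388,278),.084),a(q((372,224),.084),q((401,333),.084)),a(q((335,288),.084),q((441,267),.084)))
for z in(.085,.081,.071):
  L,Rr,T,B=[q(p,z) for p in((108,270),(671,270),(390,-5),(390,557))]; print(z,np.linalg.norm(L-Rr).round(1),np.linalg.norm(T-B).round(1),((L+Rr)/2).round(1),((T+B)/2).round(1))
# sub-pixel contour of bright square / cross
im=cv2.imread("w2_raw.png")[100:160,205:270]; g=cv2.resize(cv2.cvtColor(im,cv2.COLOR_BGR2GRAY),None,fx=8,fy=8,interpolation=cv2.INTER_CUBIC)
_,b=cv2.threshold(g,75,255,cv2.THRESH_BINARY_INV)
cs,_=cv2.findContours(b,cv2.RETR_LIST,cv2.CHAIN_APPROX_NONE)
for c in cs:
  if cv2.contourArea(c)>1500:
    M=cv2.moments(c);u,v=M["m10"]/M["m00"],M["m01"]/M["m00"];print("blob",cv2.contourArea(c)/64,205+(u+.5)/8-.5,100+(v+.5)/8-.5,cv2.minAreaRect(c),(1000*at(m,205+(u+.5)/8-.5,100+(v+.5)/8-.5,.084)).round(1))
```

```text
[566.2 236.9  84. ] [np.float64(34.3), np.float64(34.3), np.float64(33.9), np.float64(33.6)] [np.float64(2.9), np.float64(-87.8), np.float64(-178.2), np.float64(92.9)]
cross [566.66083877 236.1047654   84.        ] -179.3 -92.8
0.085 132.5 133.3 [569.7 235.9  85. ] [566.  236.1  85. ]
0.081 134.4 135.3 [569.5 236.3  81. ] [565.7 236.4  81. ]
0.071 139.3 140.1 [569.  237.1  71. ] [565.1 237.2  71. ]
blob 48.7265625 242.88561207311207 148.59673788146011 ((307.26422119140625, 394.42449951171875), (27.334749221801758, 169.2281951904297), 74.05460357666016) [547.5 234.9  84. ]
blob 35.71875 216.4160013852435 134.70601851851853 ((93.2722396850586, 281.9327392578125), (145.13681030273438, 22.493406295776367), 72.75853729248047) [566.3 255.7  84. ]
blob 332.3671875 236.29820955660546 129.06478004607104 ((253.07679748535156, 236.042236328125), (191.62841796875, 186.19590759277344), 28.810794830322266) [566.8 236.4  84. ]
blob 106.328125 255.83945628214548 122.71554616703403 ((413.8594055175781, 184.46017456054688), (222.11878967285156, 43.959068298339844), 73.81079864501953) [568.2 217.4  84. ]
blob 95.53125 231.175781675935 109.55123827826846 ((212.0936279296875, 76.42517852783203), (40.93748474121094, 216.0849151611328), 73.1785888671875) [585.6 236.6  84. ]
```

Coupling at about (566.7,237.5) with the finger bias corrected, angle about +2°. Pressing the ring 49 mm toward the robot.

```bash
python3 -m crank '[[[7,4,-50],[0,0,0],0],[[7,4,-95],[0,0,0],0],[[7,4,-105],[0,0,0],0],[[7,4,-111],[0,0,0],0],[[7,4,-116],[0,0,0],0],[[7,4,-119],[0,0,0],0],[[7,4,-119],[0,0,0],0]]' 40
```

```text
time: 3.7
tcp_pos: [0.5183, 0.2376, 0.0725]
eef_rot: [-3.119, 0.369, -0.002]
contact_force: [0.9, -0.2, -0.5]
gripper_width: 0.0002
grasp_force: 0.0
```

```bash
python3 -m crank '[[[0,0,-1.5],[0,0,0],0],[[0,0,-1.5],[0,0,0],0]]'; python3 -m crank '[[[0,0,-1.5],[0,0,0],0],[[0,0,-1.5],[0,0,0],0]]'
```

```text
time: 3.95
tcp_pos: [0.5184, 0.2377, 0.0711]
eef_rot: [-3.119, 0.369, -0.002]
contact_force: [-3.4, -3.6, 14.2]
gripper_width: 0.0002
grasp_force: 6.6
time: 4.2
tcp_pos: [0.5185, 0.2378, 0.0708]
eef_rot: [-3.12, 0.369, -0.002]
contact_force: [-12.3, -6.9, 37.5]
gripper_width: 0.0005
grasp_force: 18.9
```

Hard stop at 70.8 mm with 37 N. Lift and check by the ring's apparent size.

```bash
python3 -m crank '[[[-7,-4,40],[0,0,0],0],[[-7,-4,90],[0,0,0],0],[[-7,-4,122],[0,0,0],0],[[-7,-4,122],[0,0,0],0]]'
python3 look.py w3 140 60 200 150; python3 -c "
from h import *;import pickle
s=sense();print(s['tcp_pos'],s['contact_force'])"
```

```text
time: 4.7
tcp_pos: [0.5122, 0.2342, 0.1934]
eef_rot: [-3.117, 0.369, -0.008]
contact_force: [-0.0, -0.5, -1.0]
gripper_width: 0.0003
grasp_force: 0.0
[0.5111923  0.23380442 0.19144986] [-0.86449928 -0.62942732 -0.50117431]
```

View pics/w3.png

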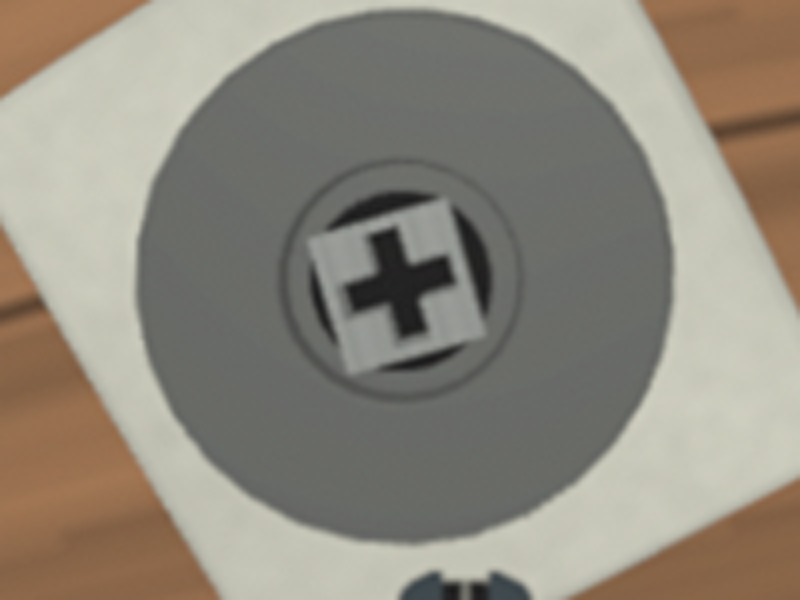

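The ring shrank from 562 to 535 px across, which matches about 13 mm of travel, so it is seated. Next is the agitator.

```bash
python3 - <<'E'
from h import *
import pickle
m=pickle.load(open("w3.pkl","rb"))
q=lambda p,z:1000*at(m,140+(p[0]+.5)/4-.5,60+(p[1]+.5)/4-.5,z)
a=lambda p,r:np.degrees(np.arctan2(*(r-p)[1::-1])).round(1)
C=[q(p,.084) for p in((307,240),(448,198),(487,338),(348,377))]
print(np.mean(C,0).round(1),[a(C[i-1],C[i]) for i in range(4)])
L,Rr=[q(p,.071) for p in((137,275),(673,275))];print(np.linalg.norm(L-Rr),((L+Rr)/2).round(1))
E
python3 -m crank '[[[24.5,-339.5,0],[0,0,0],60],[[24.5,-339.5,0],[0,0,0],60],[[24.5,-339.5,0],[0,0,0],60],[[24.5,-339.5,0],[0,0,0],60],[[24.5,-339.5,0],[0,0,0],60],[[24.5,-339.5,0],[0,0,0],60],[[24.5,-339.5,0],[0,0,0],60],[[24.5,-339.5,0],[0,0,0],60]]'
```

```text
[565.7 237.1  84. ] [np.float64(2.1), np.float64(-87.5), np.float64(-178.1), np.float64(92.1)]
133.92608243136524 [568.7 235.9  71. ]
time: 5.75
tcp_pos: [0.5344, -0.1053, 0.1892]
eef_rot: [-3.12, 0.369, 0.002]
contact_force: [-0.6, 0.1, 0.8]
gripper_width: 0.0549
grasp_force: 0.0
```

```bash
python3 -m crank '[[[0,0,-50],[0,0,0],60],[[0,0,-90],[0,0,0],60],[[0,0,-110],[0,0,0],60],[[0,0,-119],[0,0,0],60],[[0,0,-119],[0,0,0],60]]'; python3 -m crank '[[[0,0,0],[0,0,0],15],[[0,0,0],[0,0,0],15],[[0,0,0],[0,0,0],15],[[0,0,0],[0,0,0],0],[[0,0,0],[0,0,0],0]]' 45
```

```text
time: 6.38
tcp_pos: [0.5349, -0.1052, 0.0708]
eef_rot: [-3.12, 0.367, 0.001]
contact_force: [1.0, 0.5, 0.4]
gripper_width: 0.0548
grasp_force: 0.0
time: 7.0
tcp_pos: [0.5352, -0.1059, 0.0713]
eef_rot: [3.12, -0.369, 0.001]
contact_force: [-2.0, 1.3, 6.3]
gripper_width: 0.0238
grasp_force: 45.0
```

```bash
python3 -m crank '[[[0,0,15],[0,0,0],0],[[0,0,40],[0,0,0],0],[[0,0,90],[0,0,0],0],[[0,0,140],[0,0,0],0],[[0,0,140],[0,0,0],0],[[0,0,140],[0,0,0],0]]'; python3 -m crank '[[[31,344,0],[0,0,0.272],0],[[31,344,0],[0,0,0.272],0],[[31,344,0],[0,0,0.272],0],[[31,344,0],[0,0,0.272],0],[[31,344,0],[0,0,0.272],0],[[31,344,0],[0,0,0.272],0],[[31,344,0],[0,0,0.272],0],[[31,344,0],[0,0,0.272],0],[[31,344,0],[0,0,0.272],0]]'
python3 look.py w4 106 110 300 225;  python3 -c "
from h import *;import pickle
s=sense();m=mod('wrist');t=s['tcp_pos'];print(t,R.from_rotvec(s['eef_rot']).as_matrix().round(4).tolist(),s['gripper_width'],s['contact_force'],s['ft_torque'])
f=lambda p:[((a-o+.5)*800/300-.5).round(1) for a,o in zip(px(m,p),(106,110))]
RR=R.from_rotvec(s['eef_rot']).as_matrix()
for x,y in((.035,0),(0,.035),(0,-.035),(-.035,0)):print('flange',f(t+RR@[x,y,.0353]))
print('vane tips',f(t+RR@[.034,0,.0093]))
for c in((.5664,.2379,.084),):print('coupling',f(c))"
```

```text
time: 7.75
tcp_pos: [0.5345, -0.1057, 0.2108]
eef_rot: [-3.12, 0.369, 0.0]
contact_force: [0.6, 0.8, -2.7]
gripper_width: 0.0238
grasp_force: 45.0
time: 8.88
tcp_pos: [0.5657, 0.2371, 0.2104]
eef_rot: [3.141, 0.056, -0.002]
contact_force: [0.1, -0.1, -1.3]
gripper_width: 0.024
grasp_force: 45.0
[0.5658474  0.23715245 0.21061772] [[0.9994, 0.0357, -0.0006], [0.0357, -0.9994, -0.0003], [-0.0006, 0.0002, -1.0]] 0.023793308492263607 [-0.23395818 -0.23912834 -2.09171956] [0.07392201 0.0044287  0.02140763]
flange [np.float64(396.7), np.float64(141.2)]
flange [np.float64(523.3), np.float64(266.1)]
flange [np.float64(270.8), np.float64(266.3)]
flange [np.float64(397.2), np.float64(379.4)]
vane tips [np.float64(396.1), np.float64(166.5)]
coupling [np.float64(396.1), np.float64(184.5)]
```

View pics/w4.png

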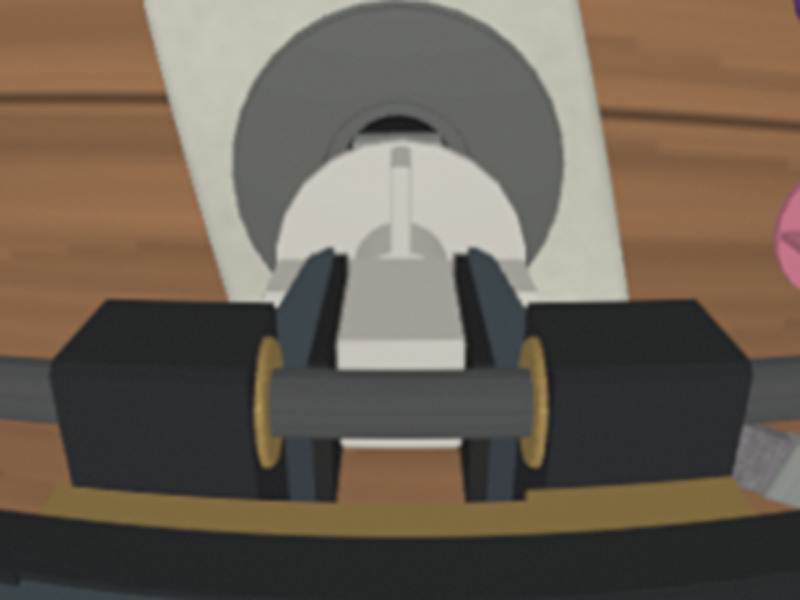

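The hold is straight: vane on centre, flange centre at u≈401. Coupling far edge at v≈134 with centre u≈397.5, ring far edge at v≈2. Checking x against these.

Run:
```python
from h import *
import pickle
m=pickle.load(open("w4.pkl","rb"))
f=lambda p:[((a-o+.5)*800/300-.5).round(1) for a,o in zip(px(m,p),(106,110))]
for x in(.5664,.5684):
  print(x,f((x+.017,.2385,.084)),f((x+.068,.238,.071)),f((x,.238-.068,.071)),f((x,.238+.068,.071)))
```

```text
0.5664 [np.float64(395.8), np.float64(140.7)] [np.float64(401.8), np.float64(5.5)] [np.float64(562.8), np.float64(182.3)] [np.float64(228.7), np.float64(171.1)]
0.5684 [np.float64(396.0), np.float64(135.5)] [np.float64(402.0), np.float64(0.3)] [np.float64(563.2), np.float64(177.6)] [np.float64(228.6), np.float64(166.3)]
```

Run:
```python
import cv2,numpy as np
g=cv2.cvtColor(cv2.imread("w4_raw.png"),cv2.COLOR_BGR2GRAY).astype(int)
print("rows106-125",g[106:118,250:262].mean(1).round()); print("rows150-172",g[150:176,248:252].mean(1).round(),g[150:176,260:264].mean(1).round())
g=cv2.cvtColor(cv2.imread("w3_raw.png"),cv2.COLOR_BGR2GRAY).astype(int)
print("row161",) 
g=cv2.cvtColor(cv2.imread("w4_raw.png"),cv2.COLOR_BGR2GRAY).astype(int)
print("cols",g[160:162,230:280].mean(0).round())
```

```text
rows106-125 [192. 193. 191. 169. 128. 103.  95.  99. 104. 106. 106. 104.]
rows150-172 [102. 102. 100.  84.  48.  28.  30.  30.  33.  55.  90. 115. 134. 166.
 191. 201. 200. 199. 199. 199. 198. 198. 198. 198. 198. 198.] [100. 102. 101.  92.  64.  35.  28.  30.  36.  66. 100. 117. 136. 169.
 194. 200. 198. 197. 197. 196. 196. 195. 195. 196. 197. 196.]
row161
cols [ 98.  96.  98. 100. 102. 101. 100.  97.  96. 101. 102. 100. 100. 101.
 101. 102. 102. 102. 102. 102. 102. 104. 108. 111. 112. 114. 116. 116.
 114. 112. 110. 108. 108. 107. 108. 108. 108. 108. 108. 108. 108.  96.
  94.  99. 101. 102. 100.  98.  98.  98.]
```

Views disagree by 2–3 mm in x. I'll fit the ring's outer circle in each picture to settle it.

```bash
cat > fit.py <<'E'
from h import *
import pickle
from scipy.optimize import least_squares
from scipy.ndimage import map_coordinates
def fit(tag,z,r,azs,c=(.5675,.2375)):
    m=pickle.load(open(tag+".pkl","rb"));g=cv2.cvtColor(cv2.imread(tag+"_raw.png"),cv2.COLOR_BGR2GRAY).astype(float)
    g=cv2.GaussianBlur(g,(0,0),.7);P=[]
    rr=np.arange(r-.008,r+.008,.0002)
    for a in np.radians(azs):
        q=np.array([px(m,(c[0]+s*np.cos(a),c[1]+s*np.sin(a),z)) for s in rr])
        if q.min()<2 or q[:,0].max()>509 or q[:,1].max()>381: continue
        p=map_coordinates(g,[q[:,1],q[:,0]],order=1); d=np.gradient(p); i=d.argmax()
        if p.max()-p.min()<40: continue
        P.append((c[0]+rr[i]*np.cos(a),c[1]+rr[i]*np.sin(a)))
    P=np.array(P);f=least_squares(lambda k:np.hypot(*(P-k[:2]).T)-k[2],[*c,r],loss="soft_l1",f_scale=5e-4)
    print(tag,z,len(P),(1000*f.x).round(2),"rms",(1000*np.sqrt(np.mean(f.fun**2))).round(2))
    f=least_squares(lambda k:np.hypot(*(P-k[:2]).T)-.068,[*c],loss="soft_l1",f_scale=5e-4);print("   r=68:",(1000*f.x).round(2))
fit("w2",.083,.068,range(0,360,4)); fit("w3",.071,.068,range(0,360,4)); fit("w4",.071,.068,range(-95,96,3))
E
python3 fit.py
```

```text
w2 0.083 90 [566.2  237.04  67.06] rms 0.2
   r=68: [566.13 237.  ]
w3 0.071 90 [566.59 236.65  67.25] rms 0.26
   r=68: [566.52 236.61]
w4 0.071 64 [569.76 237.52  66.95] rms 0.23
   r=68: [568.47 237.48]
```

```bash
cat > joint.py <<'E'
from h import *
import pickle
from scipy.optimize import least_squares
from scipy.ndimage import map_coordinates
c=(.5675,.2375);D=[]
for tag,z,azs in(("w2",.083,range(0,360,5)),("w3",.071,range(0,360,5)),("w4",.071,[*range(-95,-20,3),*range(22,96,3)])):
    m=pickle.load(open(tag+".pkl","rb"));g=cv2.GaussianBlur(cv2.cvtColor(cv2.imread(tag+"_raw.png"),cv2.COLOR_BGR2GRAY).astype(float),(0,0),.7)
    rr=np.arange(.060,.076,.0001)
    P=[]
    for a in np.radians(azs):
        q=np.array([px(m,(c[0]+s*np.cos(a),c[1]+s*np.sin(a),z)) for s in rr])
        if q.min()<2: continue
        p=map_coordinates(g,[q[:,1],q[:,0]],order=1)
        if p.max()-p.min()<40: continue
        d=np.clip(np.gradient(p),0,None);i=d.argmax();w=slice(max(i-12,0),i+13);P.append((d[w]@q[w]/d[w].sum()).tolist()) if 0 else P.append((d[w,None]*q[w]).sum(0)/d[w].sum())
    D.append((m,z,np.array(P)))
def adj(m,k):
    n=dict(m);T=np.eye(4);T[:3,:3]=R.from_rotvec(k[3:6]).as_matrix();T[:3,3]=k[:3];n["camera_from_world"]=T@np.array(m["camera_from_world"]);n["fx"]=m["fx"]*(1+k[6]);n["fy"]=m["fy"]*(1+k[6]);return n
sg=np.array([.002]*3+[.006]*3+[FS:=.003])
def res(k):
    o=[]
    for j,(m,z,P) in enumerate(D):
        n=adj(m,k[:7]);zz=z+(k[9] if j==0 else 0)
        q=np.array([at(n,*p,zz)[:2] for p in P]);o.append((np.hypot(*(q-k[7:9]).T)-.068)/.0003)
    m=D[0][0] ; n=adj(m,k[:7])
    o.append(list(3*k[:7]/sg)); return np.concatenate(o)
f=least_squares(res,[0]*7+[*c,0],loss="soft_l1",x_scale=[*sg,.001,.001,.001]);k=f.x
print("t mm",(1000*k[:3]).round(2),"rot",k[3:6].round(4),"f",k[6].round(4),"ring",(1000*k[7:9]).round(2),"z0",(83+1000*k[9]).round(1),"cost",f.cost)
for j,(m,z,P) in enumerate(D):
    n=adj(m,k);q=np.array([at(n,*p,z+(k[9] if j==0 else 0))[:2] for p in P]);g=least_squares(lambda x:np.hypot(*(q-x).T)-.068,c);print((1000*g.x).round(2))
m=D[2][0];n=adj(m,k[:7]);t=np.array([.56575,.23713,.2105]);Rm=np.array([[.9994,.0357,0],[.0357,-.9994,0],[0,0,-1]])
F=lambda n,p:[((a-o+.5)*800/300-.5).round(1) for a,o in zip(px(n,p),(106,110))]
for d in(.0353,.0413):print("flange far/left/right pred",F(n,t+Rm@[.035,0,d]),F(n,t+Rm@[0,-.035,d]),F(n,t+Rm@[0,.035,d]))
m=pickle.load(open("w1.pkl","rb"));n=adj(m,k[:7]);q=lambda u,v,z:1000*at(n,140+(u+.5)/4-.5,60+(v+.5)/4-.5,z)
print("agit",np.mean([q(*p,.110) for p in((358,228),(459,226),(457,328),(355,327))],0),q(420,258,.036))
n=adj(D[0][0],k[:7]);print("coupling",np.mean([q(*p,.084) for p in((294,232),(436,190),(475,330),(338,371))],0))
E
python3 joint.py
```

```text
t mm [ 5.01 -0.25  2.82] rot [ 0.0126  0.0091 -0.0005] f -0.0005 ring [564.92 245.33] z0 83.1 cost 80.85631791925022
[564.83 245.45]
[564.99 245.18]
[564.97 245.35]
flange far/left/right pred [np.float64(422.4), np.float64(131.1)] [np.float64(297.0), np.float64(254.8)] [np.float64(546.2), np.float64(254.3)]
flange far/left/right pred [np.float64(422.0), np.float64(127.0)] [np.float64(299.7), np.float64(247.7)] [np.float64(542.8), np.float64(247.3)]
agit [534.1051313  -98.42294482 110.        ] [533.4235739  -97.83653442  36.        ]
coupling [564.92124378 245.0861961   84.        ]
```

The joint fit is degenerate, with an implausible y. I'll take the middle value, x≈567.5, y≈238.2, which is within the slot's clearance of both views, and descend, feeling for contact.

```bash
python3 -m crank '[[[1.6,1,-40],[0,0,0],0],[[1.6,1,-58],[0,0,0],0],[[1.6,1,-60],[0,0,0],0],[[1.6,1,-60],[0,0,0],0]]'; python3 -m crank '[[[0,0,-2],[0,0,0],0],[[0,0,-4],[0,0,0],0],[[0,0,-6],[0,0,0],0],[[0,0,-6],[0,0,0],0]]'
```

```text
time: 9.43
tcp_pos: [0.568, 0.2391, 0.1518]
eef_rot: [-3.141, -0.057, -0.001]
contact_force: [-0.2, 0.2, -1.4]
gripper_width: 0.024
grasp_force: 45.0
time: 9.93
tcp_pos: [0.5675, 0.2391, 0.1448]
eef_rot: [3.141, 0.058, -0.0]
contact_force: [-0.2, 0.1, -2.4]
gripper_width: 0.0239
grasp_force: 45.0
```

```bash
python3 -m crank '[[[0,0,-2],[0,0,0],0],[[0,0,-3.5],[0,0,0],0],[[0,0,-3.5],[0,0,0],0]]'
```

```text
time: 10.3
tcp_pos: [0.5675, 0.2391, 0.1413]
eef_rot: [3.141, 0.058, -0.0]
contact_force: [1.0, -0.0, -0.5]
gripper_width: 0.0238
grasp_force: 45.0
```

```bash
python3 -m crank '[[[0,0,-2],[0,0,0],0],[[0,0,-4],[0,0,0],0],[[0,0,-6],[0,0,0],0],[[0,0,-6],[0,0,0],0]]'; python3 -m crank '[[[0,0,-2],[0,0,0],0],[[0,0,-4],[0,0,0],0],[[0,0,-5],[0,0,0],0],[[0,0,-5],[0,0,0],0]]'
```

```text
time: 10.8
tcp_pos: [0.5675, 0.2391, 0.1352]
eef_rot: [3.141, 0.058, -0.0]
contact_force: [0.0, 0.1, -1.5]
gripper_width: 0.0237
grasp_force: 45.0
time: 11.3
tcp_pos: [0.5675, 0.2391, 0.1303]
eef_rot: [3.141, 0.058, -0.0]
contact_force: [1.1, -0.2, -0.8]
gripper_width: 0.0241
grasp_force: 45.0
```

It is in and sliding freely. Push against the spring.

```bash
python3 -m crank '[[[0,0,-2],[0,0,0],0],[[0,0,-4],[0,0,0],0],[[0,0,-6],[0,0,0],0],[[0,0,-6],[0,0,0],0]]' 60; python3 -m crank '[[[0,0,-2],[0,0,0],0],[[0,0,-3],[0,0,0],0],[[0,0,-3],[0,0,0],0]]'
```

```text
time: 11.8
tcp_pos: [0.5678, 0.2392, 0.125]
eef_rot: [-3.141, -0.058, -0.0]
contact_force: [-3.5, -1.0, 10.6]
gripper_width: 0.0238
grasp_force: 60.0
time: 12.18
tcp_pos: [0.5678, 0.2392, 0.1222]
eef_rot: [-3.141, -0.058, -0.0]
contact_force: [-4.7, -1.8, 11.9]
gripper_width: 0.0234
grasp_force: 60.0
```

```bash
python3 -m crank '[[[0,0,-1],[0,0,0],0],[[0,0,-2],[0,0,0],0],[[0,0,-2],[0,0,0],0],[[0,0,-2],[0,0,0],0]]'
```

```text
time: 12.68
tcp_pos: [0.568, 0.2393, 0.1211]
eef_rot: [-3.141, -0.058, -0.0]
contact_force: [-9.3, -2.6, 24.6]
gripper_width: 0.0238
grasp_force: 60.0
```

```bash
python3 -m crank '[[[0,0,-0.4],[0,0,0],0],[[0,0,-0.4],[0,0,0],0],[[0,0,-0.4],[0,0,0],0],[[0,0,-0.4],[0,0,0],0]]'; python3 look.py w5 106 110 300 225
```

```text
time: 13.18
tcp_pos: [0.5681, 0.2393, 0.1211]
eef_rot: [-3.141, -0.058, -0.001]
contact_force: [-9.7, -3.4, 28.3]
gripper_width: 0.0239
grasp_force: 60.0
```

View pics/w5.png

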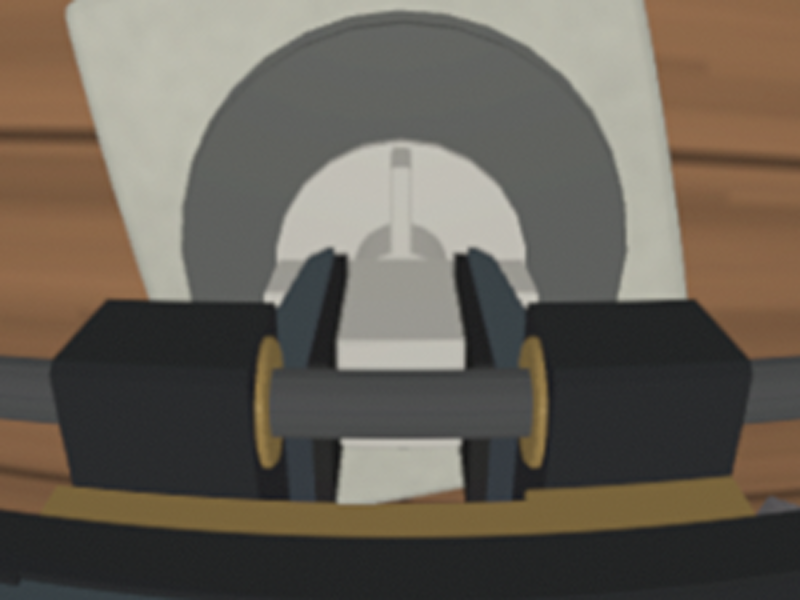

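The flange sits exactly as before in the grip (far edge v≈141, sides 276–527), so there was no slip. It is concentric with the ring, and the agitator is at the hard stop with 28 N. Handing in.

```bash
python3 -c "
from station import *
print(close_job())"
```

```text
the job is handed in; nothing more can be done
None
```

I pressed the cover ring down to its stop, slid the agitator's stem home in the coupling, and handed the job in at about 13 s still gripping it and pressing it against the spring's bottom stop with about 28 N.

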